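# Brace a twist-off jar and hold its freed cap

### The job

Stand the square jar, its red cap still tightly on, fully down in the square pocket of the wooden block so that it cannot spin. Then twist the cap anticlockwise (seen from above) just until its lugs come free, which takes a little under a quarter turn, lift it straight off and finish still holding it in the gripper, level and clear of the rim, a few centimetres directly above the open mouth. The jar stays down in its pocket, and the tub, the canister and the spice jar are left alone.

Things in the scene. Friction and masses are not known exactly. Their poses are not given: they have to be found in the camera images.
- jar: Green square jar, 60 x 60 mm, body 74 mm tall, then a sloping shoulder (to 87 mm) and a round neck of 40 mm diameter; 112 mm to its rim, 115 mm with the cap on. About 0.5 kg. Origin: centre of its underside; z up, x and y square to its sides. It may be carried by its tight cap. Unbraced it spins with the cap.
- jar_mouth (a point): Centre of the jar's rim, 112 mm above the jar's underside, on its axis; moves and turns with the jar.
- cap: Red ribbed twist-off cap, 64 mm outer diameter, 25 mm tall, 50 g, at first tight on the jar. Origin: centre of its lower edge, z up to its top; on the jar this edge is 90 mm above the jar's underside, 22 mm below the rim, 3 mm above the shoulder. Inner lugs lock under lugs of the neck: 2 mm of vertical play, but it cannot be pulled off before it is twisted free. It does not rise while turning.
- thread (a joint): How far the cap is twisted anticlockwise (from above) relative to the jar, in rad, within 0.1 rad of play: 0 tight; free to lift straight off from about 0.87 (50 degrees); past 1.67 its lugs would run under the next lugs. Twisting takes about 0.5 N m throughout. Keeps its value once the cap is off.
- block: Fixed light-wood block, 114 x 114 x 34 mm, with a square pocket in the middle of its top. Origin: centre of its underside; x and y square to the pocket's sides.
- pocket_floor (a point): Centre of the pocket's floor, 8 mm above the table; axes as the block's. The pocket is 66 x 66 mm (3 mm of room on every side of the jar) and 26 mm deep, its mouth chamfered by 4 mm. A seated jar can twist only about 0.1 rad either way. The jar fits in any of its four quarter turns.
- tub: White and blue yoghurt tub, 72 mm wide, 71 mm tall; a bystander. Origin: centre of its underside.
- canister: Round grey-green canister with a wooden lid, 77 mm wide, 100 mm tall; a bystander. Origin: centre of its underside.
- spice: Small spice jar on the table with a black cap, 40 mm wide, 105 mm tall; a bystander. Origin: centre of its underside.
Mind the look-alikes: they are no part of the job. Of the things like the cap, leave any that is orange; of the rest the smaller one is meant.

How it is judged:
By the outcome, as a careful person would: the job done as asked, in the order asked, and still so for the second after the job is handed in, while the arm keeps its last pose, push and grip.
It also fails if it takes over 45 s, if anything falls off the work surface, if the arm or the gripper's body presses on something with over 40 N, if the wrist force passes 120 N, or if a joint passes its speed limit or range.

### The arm

A 6-joint arm with a two-finger parallel gripper is mounted at the origin on a cart in front of the work surface, level with it; the furniture and walls round the work are solid. World frame = base frame: x ahead of the robot, y to its left, z up, the work surface at z = 0. Lengths are in m, angles in rad, forces in N, time in s.
With the tool pointing down it reaches from about 0.25 to 0.775 m from the base axis. Payload 4 kg.
Tool frame: the origin (TCP) lies midway between the tips of the shut fingers; the grasp point (between the pads) lies 19 mm behind it (tcp_to_grasp is the distance from the TCP to the grasp point, in m); z points along the fingers, y is the line along which they close (so a half turn about z gives the same grasp; the last joint's range is limited). The gripper opens to 94 mm and grips with 3 to 60 N. Pads are 16 mm wide; open, the fingers measure 119 mm over their backs; the gripper's body (75 mm by 177 mm) begins 78 mm behind the grasp point.
Start: joints at [-0.103, 0.087, 1.371, -0, 1.684, -0.103], TCP at [0.55, -0, 0.206] pointing down, gripper open.
Joint ranges: [-3.1, 3.1], [-0.76, 2.03], [0.27, 2.55], [-1.08, 4.22], [0.17, 2.65], [-2.57, 2.57]. Speed limits (rad/s): [2.79, 2.79, 3.14, 3.14, 3.14, 3.14].

### API

Orientations are given as a 3x3 rotation matrix whose columns are the frame's x, y, z axes.
In Python, from workcell import movep, move_linear, movej, open_gripper, grasp, pause, inverse_kinematics, get_obs, grab_frame, PlanningError, hand_in, tcp_to_grasp gives the robot as it stands. Calls block until the motion is done:
- movep(position, orientation): joint-space move of the TCP to a pose.
- move_linear(position, v=0.15, attitude=None, force_limit=None): straight line of the TCP; attitude=None keeps the orientation; v is the mean speed in m/s. With force_limit (N) it stops when the force on the tool has changed by that much, and returns True; else False.
- movej(angles): joint-space move.
- open_gripper() and grasp(grip_force=None): open the fingers fully, or close them until they stop; grip_force is the grip in N (None keeps the last).
- pause(seconds).
- inverse_kinematics(position, orientation): joint angles nearest the present ones, or None.
- get_obs(): the state.
- grab_frame(name): name is "scene" or "side" or "wrist"; returns a dict with "frame" (384x512x3 uint8, red, green, blue), "fx", "fy", "cx", "cy" (pixels), "k1" (the pictures are not rectified: a ray, as slopes to the right and down, at radius r is drawn at 1 + k1 r^2 times it, then the intrinsics apply), "xyz" and "attitude" of the camera in the world. Camera axes: x right, y up, looking along -z (the intrinsics and any distortion apply to the point x, -y, -z); pixel columns grow to the right and rows downward; lengths in m; the calibration is good to about 2 mm. A picture is of the moment at which its call begins. There is no depth.
A pose or a line that the arm cannot do raises PlanningError and nothing moves.
- hand_in(): hands the job in; it is judged then, once.
The state is a dict: "time": time; "joints": joint angles; "joint_vel": joint speeds; "tau": joint torques, N m; "ee_pos": TCP position; "orientation": TCP orientation; "ft_force": force on the tool from outside, world axes, zero at the start; "wrist_torque": the same for the moment, N m; "gripper_width": finger opening in m; "grip_force": force on a finger pad.
Only numpy, scipy, OpenCV 4.12 (cv2) and the standard library are available. Lean on these libraries where they do the work, as an engineer would, in place of code of your own. Each camera call takes 0.05 s, during which the arm holds its last target. There are 200 camera calls.

## Working session

There is one attempt and no reset: what is moved stays moved. The work goes in short steps, each a Python script; the robot and the scene stay as the last script left them, time stands still between calls to the robot, and variables do not carry over. Pictures are saved under pics/ and viewed, at most 10 in all, crops included, and the job is handed in when it is done.

```bash
mkdir -p pics; cat > h.py <<'E'
import numpy as np, cv2
from workcell import *
def save(f,n): cv2.imwrite('pics/'+n,cv2.cvtColor(f['frame'],cv2.COLOR_RGB2BGR))
def ray(f,uv):
    K=np.array([[f['fx'],0,f['cx']],[0,f['fy'],f['cy']],[0,0,1.]])
    p=(np.atleast_2d(uv).astype(float)-[f['cx'],f['cy']])/[f['fx'],f['fy']]
    q=p.copy()
    for _ in range(20): q=p/(1+f['k1']*(q**2).sum(1,keepdims=True))
    d=np.c_[q[:,0],-q[:,1],-np.ones(len(q))]@np.array(f['attitude']).T
    return np.array(f['xyz']),d
def onplane(f,uv,z):
    c,d=ray(f,uv); return c+d*((z-c[2])/d[:,2])[:,None]
def yaw(a): # tool down, tool y axis at angle a from world y
    c,s=np.cos(a),np.sin(a)
    return np.array([[c,-s,0],[s,c,0],[0,0,1.]])@np.diag([1.,-1,-1])
E
python3 - <<'E'
from h import *
for n in ['scene','side','wrist']:
    f=grab_frame(n); save(f,n+'0.png'); print(n,f['fx'],f['cx'],f['cy'],f['k1'],f['xyz'],np.round(f['attitude'],3).tolist())
o=get_obs(); print(o['time'],o['orientation'],tcp_to_grasp)
E
```

```text
scene 392.6635647911353 256.80835804742856 189.29071262932507 -0.05015020346437356 [0.14351317 0.66366306 0.53249617] [[-0.785, 0.318, -0.531], [-0.619, -0.418, 0.665], [-0.01, 0.851, 0.525]]
side 443.92069250857077 252.67228188288195 199.93951277716303 -0.13307414283161859 [ 0.32513745 -0.4917529   0.6462535 ] [[0.908, 0.275, -0.315], [-0.418, 0.593, -0.688], [-0.002, 0.756, 0.654]]
wrist 309.92923493570026 256.30142125083233 187.57955151163299 0.026922932541817234 [0.55004094 0.0850057  0.3839001 ] [[1.0, -0.001, 0.002], [0.0, 0.957, 0.289], [-0.002, -0.289, 0.957]]
0.15 [[ 5.88141279e-05  9.99998618e-01 -1.66164365e-03]
 [ 9.99999978e-01 -5.84822342e-05  1.99786104e-04]
 [ 1.99688651e-04 -1.66165536e-03 -9.99998600e-01]] 0.0188
```

View pics/scene0.png

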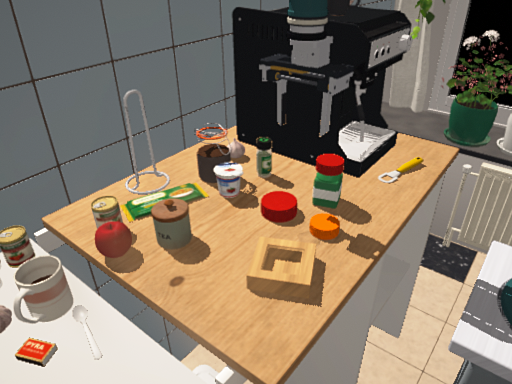

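View pics/side0.png

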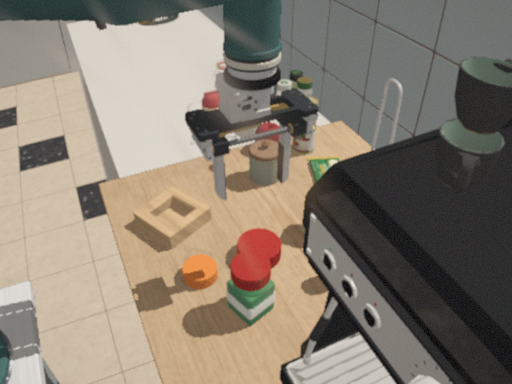

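View pics/wrist0.png

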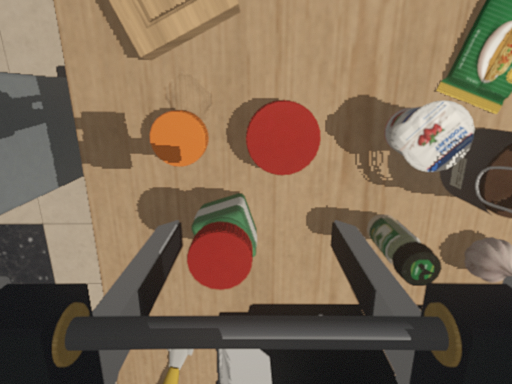

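The wrist view shows the jar's cap at about (220,257), with a larger red decoy at (283,137) and an orange one at (179,137). The block is at (282,262) in the scene view. In the side view the jar is at (251,290) and the block at (172,215).

```bash
python3 - <<'E'
from h import *
f={n:grab_frame(n) for n in ['scene','side','wrist']}
def redblobs(im,amin=300):
    r,g,b=[im[...,i].astype(int) for i in range(3)]
    m=((r>90)&(g<0.3*r)&(b<0.35*r)).astype(np.uint8)
    n,l,s,c=cv2.connectedComponentsWithStats(m)
    return m,[(s[i].tolist(),c[i].round(1).tolist()) for i in range(1,n) if s[i,4]>amin]
for n in f: print(n,redblobs(f[n]['frame'])[1])
print('cap wrist z.115',onplane(f['wrist'],[[220,257]],.115))
print('cap scene',onplane(f['scene'],[[330,160]],.115), 'side',onplane(f['side'],[[251,268]],.115))
print('block scene top-centre',onplane(f['scene'],[[283,257]],.034),'side',onplane(f['side'],[[173,210]],.034))
print('bystand side: orange',onplane(f['side'],[[200,270]],.02),'decoy',onplane(f['side'],[[260,247]],.03),'canister',onplane(f['scene'],[[171,208]],.09), 'spice', onplane(f['scene'],[[263,142]],.1))
im=f['side']['frame'][220:340,190:310]; im2=f['scene']['frame'][140:300,240:360]
cv2.imwrite('pics/crop1.png',cv2.cvtColor(np.hstack([cv2.resize(im,(400,400),interpolation=2),cv2.resize(im2,(300,400),interpolation=2)]),cv2.COLOR_RGB2BGR))
# clear view of block with the wrist camera, camera up = world y
b=onplane(f['side'],[[173,210]],.034)[0]
for dy in (-0.09,):
    R=np.array(get_obs()['orientation'])
    R=np.array([[0,1.,0],[1,0,0],[0,0,-1]])
    p=[b[0]+0.05,b[1]-0.10,0.23]; print(p,inverse_kinematics(p,R))
    movep(p,R)
w=grab_frame('wrist'); save(w,'wrist1.png')
E
```

```text
scene [([316, 153, 28, 22, 513], [329.3, 163.7]), ([262, 191, 35, 31, 916], [278.8, 206.1])]
side []
wrist []
cap wrist z.115 [[ 0.5146773  -0.06698831  0.115     ]]
cap scene [[ 0.51106059 -0.06780076  0.115     ]] side [[ 0.51111376 -0.07942778  0.115     ]]
block scene top-centre [[0.45725899 0.19370224 0.034     ]] side [[0.45783445 0.19223398 0.034     ]]
bystand side: orange [[0.45741268 0.02891298 0.02      ]] decoy [[0.57791111 0.02657114 0.03      ]] canister [[0.68354484 0.26355112 0.09      ]] spice [[ 0.71323191 -0.07833104  0.1       ]]
[np.float64(0.507834449977196), np.float64(0.0922339809233719), 0.23] [ 6.97830805e-02  8.05487677e-03  1.40502610e+00 -4.44089210e-16
  1.72851167e+00  6.97830805e-02]
```

View pics/crop1.png

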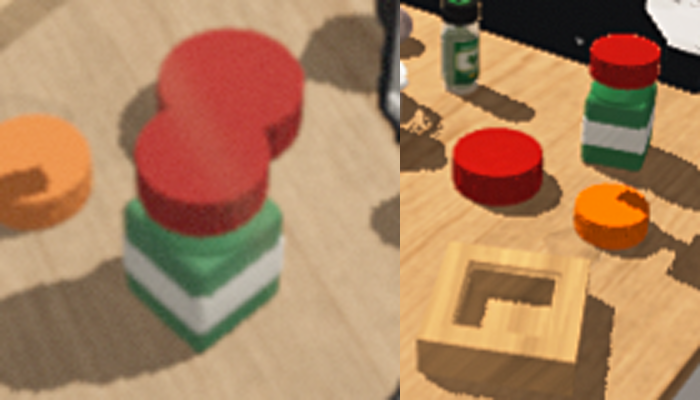

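View pics/wrist1.png

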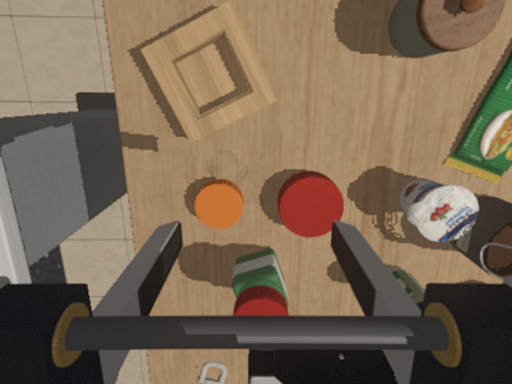

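```bash
python3 - <<'E'
from h import *
R=np.array([[0,1.,0],[1,0,0],[0,0,-1]])
fs=[]
for n,p in (('b',[.457,.165,.2]),('j',[.512,-.12,.23])):
    movep(p,R); w=grab_frame('wrist'); fs.append(w); save(w,n+'full.png')
import pickle; pickle.dump(fs,open('fs.pkl','wb'))
c=lambda x,u,v:cv2.resize(x['frame'][v:v+160,u:u+200],(800,640) if 0 else (750,600),interpolation=2)
def ctr(f,P):
    q=(np.array(P)-f['xyz'])@np.array(f['attitude']); return (f['cx']-f['fx']*q[0]/q[2], f['cy']+f['fy']*q[1]/q[2])
for n,f,P in (('b',fs[0],[.457,.193,.03]),('j',fs[1],[.512,-.07,.06])):
    u,v=map(int,ctr(f,P)); u0=max(0,u-100); v0=max(0,v-80); print(n,u0,v0)
    cv2.imwrite(f'pics/{n}crop.png',cv2.cvtColor(c(f,u0,v0),cv2.COLOR_RGB2BGR))
E
```

```text
b 156 65
j 155 47
```

View pics/bcrop.png

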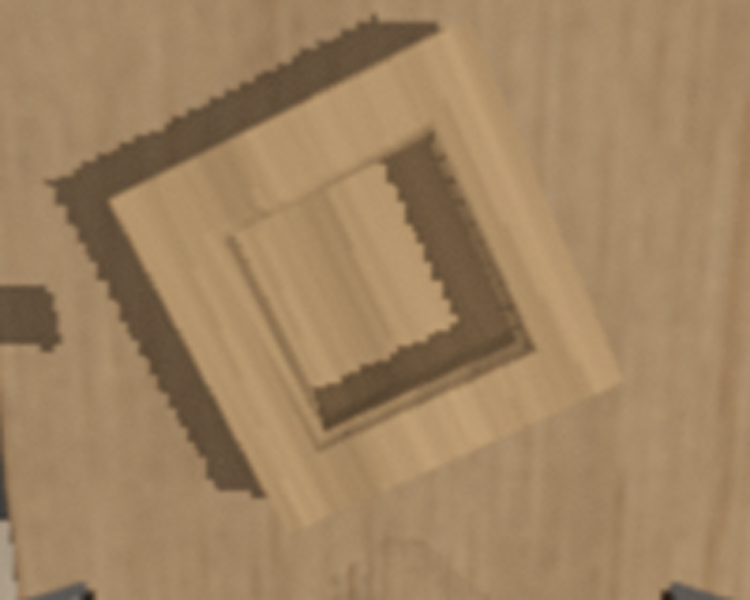

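View pics/jcrop.png

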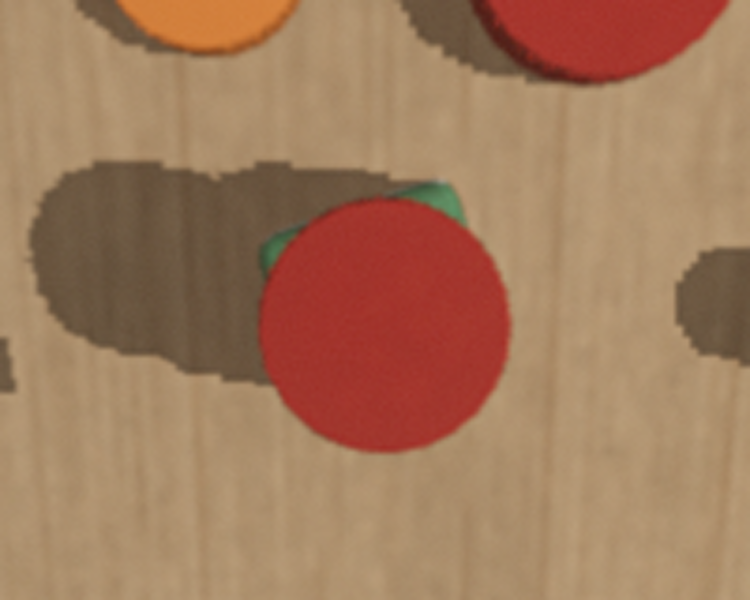

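The block crop shows its top face corners at about (108,200), (447,26), (622,380) and (299,530). The pocket chamfer corners are at (229,237), (432,130), (537,350) and (322,450). The jar crop shows the cap top centred at (385,325) with r≈126, and shoulder corners at about (263,243) and (453,185).

```bash
python3 - <<'E'
from h import *; import pickle
b,j=pickle.load(open('fs.pkl','rb'))
C=lambda l,u,v:(np.array(l,float)+.5)/3.75+[u,v]-.5
def rep(P):
    P=P[:,:2]; e=np.roll(P,-1,0)-P
    a=np.arctan2(e[:,1],e[:,0]); print(P.mean(0).round(4),np.linalg.norm(e,axis=1).round(4),np.degrees(a).round(1)%90)
rep(onplane(b,C([[108,200],[447,26],[622,380],[299,530]],156,65),.034))
rep(onplane(b,C([[229,237],[432,130],[537,350],[322,450]],156,65),.034))
im=j['frame'].astype(int); m=((im[...,0]>100)&(im[...,1]<.45*im[...,0])).astype(np.uint8)
for c in cv2.findContours(m,0,1)[0]:
    if cv2.contourArea(c)>1500:
        P=onplane(j,c[:,0],.115); print('cap',cv2.minEnclosingCircle(P[:,:2].astype(np.float32)),P[:,:2].min(0),P[:,:2].max(0))
P=onplane(j,C([[263,243],[453,185]],155,47),.074)[:,:2]; d=P[1]-P[0]; print('jar',P,np.linalg.norm(d),np.degrees(np.arctan2(d[1],d[0])))
s=grab_frame('side')
sc=lambda l:(np.array(l,float)+.5)/(10/3)+[190,220]-.5
for nm,l,z in (('shoulder',[[125,207],[204,268],[281,210]],.074),('bottom',[[130,295],[202,350],[277,296]],0.)):
    P=onplane(s,sc(l),z)[:,:2]; e=np.diff(P,axis=0); print(nm,P.round(4).tolist(),((P[0]+P[2])/2).round(4),np.linalg.norm(e,axis=1).round(4),np.degrees(np.arctan2(e[:,1],e[:,0])).round(1)%90)
print(get_obs()['time'])
E
```

```text
[0.4547 0.197 ] [0.1081 0.1143 0.11   0.1147] [25.9 28.6 26.1 27.6]
[0.4578 0.1963] [0.0661 0.0713 0.0723 0.07  ] [27.  27.1 25.7 22.1]
cap ((0.5130168795585632, -0.07101540267467499), 0.03157642111182213) [ 0.48179189 -0.10161722] [ 0.54416168 -0.04002257]
cap ((0.564323365688324, 0.01940935291349888), 0.03304906561970711) [ 0.53158232 -0.01293576] [0.59653982 0.03956282]
jar [[ 0.47921078 -0.05233261]
 [ 0.5321553  -0.03676393]] 0.055186107075767855 16.38631370010075
shoulder [[0.4779, -0.058], [0.4978, -0.1074], [0.5464, -0.0917]] [ 0.5122 -0.0748] [0.0533 0.051 ] [21.9 18. ]
bottom [[0.4777, -0.0574], [0.4979, -0.1039], [0.5474, -0.0902]] [ 0.5125 -0.0738] [0.0508 0.0513] [23.5 15.5]
2.5833
```

```bash
cat >> h.py <<'E'
R0=np.array([[0,1.,0],[1,0,0],[0,0,-1]])
def rz(a): c,s=np.cos(a),np.sin(a); return np.array([[c,-s,0],[s,c,0],[0,0,1.]])
def T(psi): return rz(psi)@R0
E
python3 - <<'E'
from h import *
J=np.array([.513,-.071]); B=np.array([.4565,.1965]); psi=.2; dy=np.radians(26.5-18.5)
movep([*J,.22],T(psi))
print(move_linear([*J,.086],v=.1,force_limit=8))
grasp(50); o=get_obs(); print(o['gripper_width'],o['grip_force'],o['ee_pos'],o['ft_force'])
move_linear([*J,.19],v=.1)
o=get_obs(); print(o['ft_force'],o['gripper_width'],o['wrist_torque'])
movep([*B,.155],T(psi+dy))
o=get_obs(); print(o['ee_pos'],o['time'])
f={n:grab_frame(n) for n in ('scene','side')}
import pickle; pickle.dump(f,open('f2.pkl','wb'))
def crop(f,P):
    q=(np.array(P)-f['xyz'])@np.array(f['attitude']); u,v=int(f['cx']-f['fx']*q[0]/q[2])-65,int(f['cy']+f['fy']*q[1]/q[2])-75
    u=max(u,0);v=max(v,0);print(u,v); return cv2.resize(f['frame'][v:v+150,u:u+100+30],(390,450),interpolation=2)
cv2.imwrite('pics/hang.png',cv2.cvtColor(np.hstack([crop(f['scene'],[*B,.07]),crop(f['side'],[*B,.07])]),cv2.COLOR_RGB2BGR))
E
```

```text
False
0.06345187424066588 50.000183950178325 [ 0.51305978 -0.07099873  0.08609057] [ 1.47095229 -0.55130024  0.6603244 ]
[ 0.39338622  0.47617198 -3.75985977] 0.0636420115262846 [ 0.03963312  0.02744764 -0.0302849 ]
[0.45701439 0.19562931 0.15506134] 7.2333
217 168
104 120
```

View pics/hang.png

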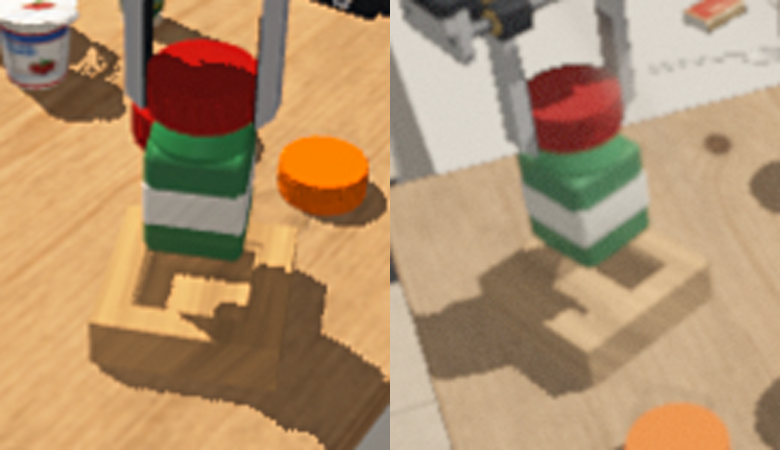

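The jar hangs level above the block. Its lower corners are at about (146,249) and (243,258) in the scene crop, and (533,229), (597,263) and (648,213) in the side crop. I'll check yaw and position numerically.

```bash
python3 - <<'E'
from h import *; import pickle
f=pickle.load(open('f2.pkl','rb'))
S=lambda l,u,v:(np.array(l,float)+.5)/3+[u,v]-.5
def rep(n,P):
    P=P[:,:2];e=np.diff(P,axis=0); print(n,P.round(4).tolist(),'mid',((P[0]+P[-1])/2).round(4),np.linalg.norm(e,axis=1).round(4),(np.degrees(np.arctan2(e[:,1],e[:,0]))%90).round(1))
z=.068
rep('jar scene',onplane(f['scene'],S([[146,249],[243,258]],217,168),z))
rep('jar side',onplane(f['side'],S([[143,229],[207,263],[258,213]],104,120),z))
rep('label side lo',onplane(f['side'],S([[136,204],[205,247],[258,197]],104,120),z+.012))
rep('shoulder side',onplane(f['side'],S([[131,157],[200,203],[256,150]],104,120),z+.074))
# block from first unoccluded views, scaled estimates
rep('block side bottom/edge',onplane(f['side'],S([[200,350],[320,262]],104,120),.034))
rep('block scene front',onplane(f['scene'],S([[90,325],[280,348]],217,168),.034))
# line fits on block edges in near wrist view: pocket edges + outer edges by LSD
b,_=pickle.load(open('fs.pkl','rb'))
g=cv2.cvtColor(b['frame'],cv2.COLOR_RGB2GRAY)[65:225,156:356]
L=cv2.createLineSegmentDetector().detect(g)[0][:,0]+[156,65,156,65]
for l in L:
    P=onplane(b,l.reshape(2,2),.034)[:,:2]; d=P[1]-P[0]
    if np.linalg.norm(d)>.035:
        a=np.degrees(np.arctan2(d[1],d[0]))%180; th=np.radians(26.5 if a<60 else 116.5); nrm=np.array([-np.sin(th),np.cos(th)])
        print(round(a,1),np.linalg.norm(d).round(3),'offset from B',((P.mean(0)-[.4565,.1965])@nrm).round(4),P.mean(0).round(3))
E
```

```text
jar scene [[0.4708, 0.2312], [0.4202, 0.2026]] mid [0.4455 0.2169] [0.0581] [29.4]
jar side [[0.4226, 0.2137], [0.4522, 0.1621], [0.4991, 0.1968]] mid [0.4608 0.2052] [0.0595 0.0584] [29.8 36.5]
label side lo [[0.423, 0.2267], [0.4529, 0.1641], [0.5009, 0.1987]] mid [0.462  0.2127] [0.0694 0.0592] [25.5 35.8]
shoulder side [[0.4214, 0.1955], [0.448, 0.1325], [0.4956, 0.1687]] mid [0.4585 0.1821] [0.0684 0.0598] [22.9 37.2]
block side bottom/edge [[0.4306, 0.1211], [0.5314, 0.1685]] mid [0.481  0.1448] [0.1114] [25.2]
block scene front [[0.4795, 0.2747], [0.3801, 0.222]] mid [0.4298 0.2483] [0.1126] [27.9]
25.6 0.106 offset from B 0.0584 [0.428 0.247]
25.5 0.049 offset from B -0.0178 [0.459 0.178]
115.6 0.098 offset from B 0.0579 [0.401 0.179]
87.9 0.047 offset from B 0.1259 [0.342 0.143]
24.9 0.036 offset from B 0.0708 [0.379 0.237]
116.3 0.061 offset from B 0.0712 [0.393 0.164]
25.6 0.063 offset from B 0.0699 [0.427 0.26 ]
117.2 0.071 offset from B -0.0356 [0.488 0.212]
116.1 0.041 offset from B 0.0332 [0.421 0.194]
115.8 0.048 offset from B 0.0295 [0.425 0.193]
```

```bash
python3 - <<'E'
from h import *; import pickle
f=pickle.load(open('f2.pkl','rb'))
for n,(u,v,w,h) in {'scene':(255,215,60,48),'side':(136,155,62,62)}.items():
    F=f[n]; im=F['frame'].astype(int)
    g=np.clip((im[...,1]-im[...,0])*3+128,0,255).astype(np.uint8) # greenness
    L=cv2.createLineSegmentDetector().detect(cv2.resize(g[v:v+h,u:u+w],None,fx=4,fy=4,interpolation=cv2.INTER_CUBIC))[0][:,0]
    for l in L:
        l=(l+.5)/4-.5+np.array([u,v,u,v])
        if np.hypot(*(l[2:]-l[:2]))<9: continue
        o=[]
        for z in (.068,.080,.1,.112):  # bottom, label edges candidates
            P=onplane(F,l.reshape(2,2),z)[:,:2]; d=P[1]-P[0]
            o.append((round(np.degrees(np.arctan2(d[1],d[0]))%90,1),P.mean(0).round(4).tolist()))
        print(n,l.round(1).tolist(),o[0],o[1],o[2][0],o[3][0])
E
```

```text
scene [264.9, 214.7, 264.1, 241.0] (np.float64(36.2), [0.5139, 0.1769]) (np.float64(36.2), [0.5043, 0.1894]) 36.2 36.2
scene [297.0, 252.4, 298.8, 243.0] (np.float64(26.4), [0.429, 0.1885]) (np.float64(26.4), [0.4216, 0.2007]) 26.4 26.4
scene [299.1, 243.4, 300.8, 231.9] (np.float64(27.8), [0.4418, 0.1618]) (np.float64(27.8), [0.4341, 0.1748]) 27.8 27.8
scene [264.1, 242.2, 265.7, 251.3] (np.float64(44.1), [0.4782, 0.2228]) (np.float64(44.1), [0.4695, 0.2342]) 44.1 44.1
scene [265.8, 250.8, 294.6, 254.6] (np.float64(26.0), [0.4465, 0.2195]) (np.float64(26.0), [0.4387, 0.231]) 26.0 26.0
scene [299.3, 232.0, 302.1, 214.5] (np.float64(27.5), [0.4656, 0.1222]) (np.float64(27.5), [0.4572, 0.1362]) 27.5 27.5
scene [297.0, 246.1, 265.4, 242.0] (np.float64(26.0), [0.4591, 0.1988]) (np.float64(26.0), [0.4509, 0.2108]) 26.0 26.0
scene [266.4, 230.3, 295.5, 233.8] (np.float64(26.2), [0.48, 0.1698]) (np.float64(26.2), [0.4713, 0.1826]) 26.2 26.2
side [174.8, 168.3, 160.1, 171.5] (np.float64(85.5), [0.4777, 0.2847]) (np.float64(85.5), [0.4745, 0.2686]) 85.5 85.5
side [172.7, 207.9, 191.0, 194.0] 
[... 786 characters left out ...]
.7
side [188.3, 189.1, 168.3, 203.1] (np.float64(26.5), [0.473, 0.1903]) (np.float64(26.5), [0.4699, 0.1761]) 26.5 26.5
side [149.1, 180.8, 164.3, 190.1] (np.float64(25.5), [0.4415, 0.2425]) (np.float64(25.5), [0.4391, 0.2273]) 25.5 25.5
side [168.2, 202.8, 150.7, 191.9] (np.float64(26.0), [0.4364, 0.2029]) (np.float64(26.0), [0.4341, 0.1885]) 26.0 26.0
side [147.2, 181.2, 149.2, 190.0] (np.float64(82.9), [0.4254, 0.2497]) (np.float64(82.9), [0.4233, 0.2343]) 82.9 82.9
side [135.6, 173.9, 145.3, 170.6] (np.float64(5.5), [0.4215, 0.302]) (np.float64(5.5), [0.4195, 0.2855]) 5.5 5.5
side [182.5, 161.2, 197.4, 157.2] (np.float64(0.5), [0.5349, 0.3019]) (np.float64(0.5), [0.5305, 0.2854]) 0.5 0.5
```

```bash
python3 - <<'E'
from h import *
B=[.4555,.1975]; R=T(.2+np.radians(8))
move_linear([*B,.130],v=.08,attitude=R)
o=get_obs();print(o['ft_force'],o['ee_pos'])
print(move_linear([*B,.0925],v=.03,force_limit=12))
o=get_obs(); print(o['ee_pos'],o['ft_force'],o['wrist_torque'],o['gripper_width'],o['time'])
E
```

```text
[-0.37758098  0.94613102 -3.45806577] [0.45495066 0.19717227 0.12891318]
False
[0.45593766 0.19759165 0.0940777 ] [-2.82450674 -1.35087958  6.13094621] [-0.23990795  0.57232224  0.006     ] 0.06349745950276744 9.2
```

```bash
python3 - <<'E'
from h import *
p0=.2+np.radians(8); P=[.4557,.1975,.0942]
move_linear(P,v=.03); grasp(58)
for k in range(1,12):
    movep(P,T(p0+.1*k)); o=get_obs()
    print(round(.1*k,1),o['wrist_torque'].round(2) if hasattr(o['wrist_torque'],'round') else np.round(o['wrist_torque'],2),np.round(o['ft_force'],1),np.round(o['ee_pos'],4),round(o['gripper_width'],4),o['time'])
f=grab_frame('scene'); g=grab_frame('side')
cv2.imwrite('pics/tw.png',cv2.cvtColor(np.hstack([cv2.resize(f['frame'][150:310,210:350],(350,400)),cv2.resize(g['frame'][110:270,95:235],(350,400))]),cv2.COLOR_RGB2BGR))
E
```

```text
0.1 [-0.11  0.03 -0.03] [-0.7  0.4 -1.1] [0.4558 0.1975 0.0941] 0.0631 9.9167
0.2 [-0.01  0.41 -0.25] [-1.9  0.5  1.8] [0.4552 0.1976 0.0941] 0.0636 10.1667
0.3 [-0.01  0.65 -0.21] [-3.3  1.   1.8] [0.4552 0.1975 0.0941] 0.0636 10.4167
0.4 [-0.04  0.74 -0.21] [-4.3 -0.1  2.8] [0.4552 0.1975 0.0942] 0.0633 10.6667
0.5 [-0.05  0.83 -0.28] [-3.8 -1.1  3.2] [0.4553 0.1975 0.0942] 0.0632 10.9167
0.6 [-0.09  1.   -0.31] [-4.9 -0.5  2.5] [0.4554 0.1975 0.0942] 0.0634 11.1667
0.7 [-0.09  1.01 -0.26] [-5.2 -1.2  2.9] [0.4553 0.1974 0.0942] 0.0633 11.4167
0.8 [-0.09  0.97 -0.17] [-5.3 -1.1  4.2] [0.4554 0.1974 0.0942] 0.0632 11.6667
0.9 [-0.09  0.98 -0.26] [-5.2 -0.7  3.3] [0.4554 0.1973 0.0942] 0.0638 11.9167
1.0 [-0.12  0.97 -0.17] [-5.6 -1.8  3.5] [0.4554 0.1973 0.0942] 0.0637 12.1667
1.1 [-0.15  0.97 -0.23] [-5.7 -0.8  2.5] [0.4554 0.1973 0.0942] 0.0636 12.4167
```

View pics/tw.png

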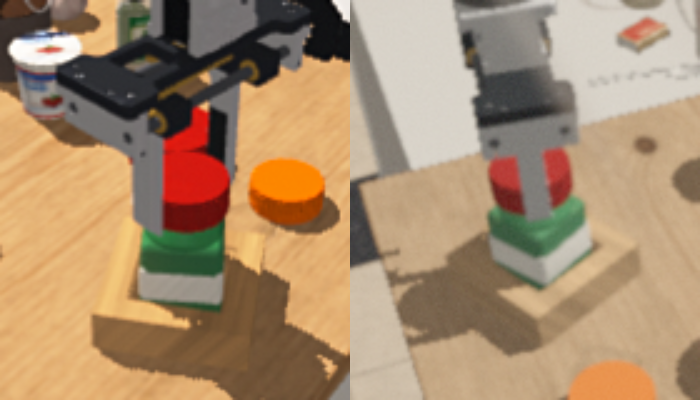

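The jar is seated: its label is partly below the block top in both views. I'll test-lift slightly and check whether the jar's weight comes with the cap.

```bash
python3 - <<'E'
from h import *
for z in (.0962,.1):
    move_linear([.4555,.1974,z],v=.02); pause(.2); o=get_obs(); print(z,np.round(o['ft_force'],2),np.round(o['wrist_torque'],2),np.round(o['ee_pos'],4))
f=grab_frame('scene'); im=f['frame'].astype(int)
g=(im[...,1]-im[...,0]>25)[200:300,250:320]; print('green rows',np.where(g.any(1))[0][[0,-1]]+200,g.sum(), o['time'])
E
```

```text
0.0962 [-0.77  0.39 -4.07] [-0.06  0.3  -0.27] [0.4554 0.1972 0.0955]
0.1 [-1.76 -0.82 -0.08] [-0.1   0.22  0.07] [0.456  0.1974 0.1008]
green rows [235 273] 642 13.5083
```

The load dropped to about 0 N, so the cap is free. Lifting it straight off.

```bash
python3 - <<'E'
from h import *
print(move_linear([.4557,.1974,.125],v=.04,force_limit=15)); print(get_obs()['ft_force'])
print(move_linear([.4557,.1974,.149],v=.06)); pause(.3)
o=get_obs(); print(o['ft_force'],o['ee_pos'],o['gripper_width'],np.round(o['orientation'],3).tolist(),o['time'])
f=grab_frame('scene'); g=grab_frame('side')
cv2.imwrite('pics/off.png',cv2.cvtColor(np.hstack([cv2.resize(f['frame'][130:310,200:360],(400,450)),cv2.resize(g['frame'][90:270,85:245],(400,450))]),cv2.COLOR_RGB2BGR))
E
```

```text
False
[-0.21206412 -0.56003847 -0.23328111]
False
[ 0.04292603 -0.07069064 -0.91874165] [0.45549319 0.19731816 0.14861346] 0.06377398938629689 [[-0.991, 0.131, -0.001], [0.131, 0.991, -0.0], [0.001, -0.0, -1.0]] 15.1833
```

View pics/off.png

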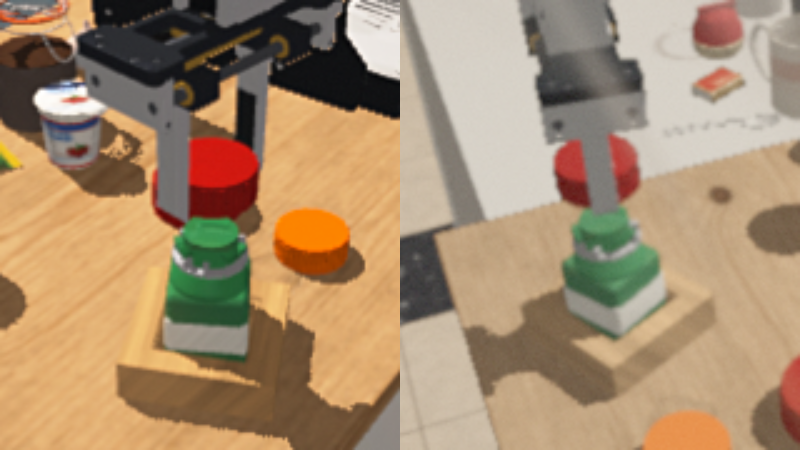

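The cap is held level above the open jar, and the jar stands in the pocket. The rim centre is at about (212,230) in the scene crop and (605,218) in the side crop. I'll triangulate its height as a last check on seating.

```bash
python3 - <<'E'
from h import *
f=grab_frame('scene'); g=grab_frame('side')
a,d=ray(f,[[284.6,222]]); b,e=ray(g,[[166.8,177]])
s=np.linalg.lstsq(np.c_[d[0],-e[0]],b-a,rcond=None)[0]; print(a+s[0]*d[0],b+s[1]*e[0])
# label lower edge mean height now vs after twist: expected label edges on the +y face when seated
im=f['frame'].astype(int); G=(im[...,1]-im[...,0]>25)[200:300,250:320]; print(np.where(G.any(1))[0][[0,-1]]+200)
def px(F,P):
    q=(np.array(P)-F['xyz'])@np.array(F['attitude']); x,y=-q[0]/q[2],q[1]/q[2]; k=1+F['k1']*(x*x+y*y); return F['cx']+F['fx']*x*k,F['cy']+F['fy']*y*k
for z in (.120,.125): print(px(f,[.4555,.1974,z]),px(g,[.4555,.1974,z]))
for h in (0,.005): # front shoulder edge midpoint, z=.082 seated
    print(px(f,[.4555-.44*.03,.1974+.898*.03,.082+h]))
for r in range(222,276,2): print(r,im[r,285].tolist(),end=' ')
E
```

```text
[0.45537818 0.19517846 0.11775453] [0.45662219 0.19543574 0.11839934]
[217 273]
(np.float64(283.85820569350494), np.float64(221.54434594803598)) (np.float64(165.86008312496017), np.float64(175.93942691782206))
(np.float64(283.9334221981024), np.float64(219.24767232740336)) (np.float64(165.53320192283462), np.float64(173.89966401565317))
(np.float64(280.6568018665479), np.float64(249.01715838303946))
(np.float64(280.7210724835728), np.float64(246.8144765611716))
222 [72, 159, 93] 224 [61, 149, 82] 226 [64, 150, 81] 228 [68, 147, 81] 230 [37, 82, 45] 232 [37, 93, 51] 234 [35, 92, 49] 236 [36, 93, 50] 238 [103, 98, 100] 240 [107, 108, 105] 242 [43, 106, 59] 244 [42, 101, 58] 246 [42, 102, 58] 248 [42, 96, 54] 250 [37, 83, 47] 252 [40, 79, 49] 254 [37, 75, 46] 256 [40, 76, 45] 258 [36, 75, 44] 260 [108, 117, 99] 262 [158, 152, 141] 264 [153, 146, 134] 266 [150, 144, 132] 268 [153, 145, 135] 270 [128, 129, 115] 272 [49, 73, 40] 274 [124, 89, 53]
```

Rim height is about 0.118 m (0.120 expected), so the jar is seated and the cap is centred above its mouth.

```bash
python3 -c "
from workcell import *
print(hand_in())"
```

```text
the job is handed in; nothing more can be done
None
```

The job is handed in: the jar is seated in the pocket, and the cap, twisted free and lifted straight off, is held level about 3 cm above the open mouth; only the jar and its cap were moved.

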